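# Press a water sample flask onto the sprung valve ring

## Task

At the water sampling station, first unscrew the canister's winged vent cap a quarter turn anticlockwise to its stop. Then lift the larger round flask out of its cork rest, set it upright in the sprung steel ring, press it straight down until the ring reaches its stop, and finish while still holding it pressed down there, with your hand on the flask and off the ring. Do not push the ring down before the vent is open, keep the flask upright, and leave everything else where it is.

Things in the scene. Friction and masses are not known exactly. Their poses are not given: they have to be found in the camera images.
- vent_cap (a joint): Turn of the grey winged screw cap on the white canister of the sampling station, rad: 0 = closed, 1.57 = open, at its stop; it grows anticlockwise seen from above. Stiff (about 0.06 N m); it stays where it is left and does not rise as it turns.
- cap_wing (a point): The cap's wing, an upright bar 46 mm long (this point's x), 12 mm thick (y), 26 mm tall, on the cap's 52 mm disc; this point is its centre, on the vertical turning axis, 129 mm above the table. It turns with the cap: closed, the wing lies along the station's short side, open along its long side. The white canister below is 80 mm across.
- spring_ring (a joint): How far the sprung ring is pressed down, m: 0 = up, 0.025 = at its stop. It moves straight down and springs back up. The springs lift with about 7 N when up and 13 N at the stop; the ring itself takes 1.2 N of it, so that the flask's weight alone does not move it.
- ring_top (a point): Centre of the sprung steel ring's top face (moves with it), 65 mm above the table when up. Ring 94 mm across, hole 62 mm, 12 mm thick, on three springs at one end of the station's grey base (170 x 340 x 12 mm). The large flask's bulb rests in it with its centre 25 mm above this point. x, y: the base's short and long sides; the canister (cap's top 142 mm above the table) stands 175 mm off at +y.
- flask_bulb (a point): Centre of the round bulb (80 mm across) of the larger amber flask, which weighs about 0.3 kg, is 148 mm tall overall and stands in a cork rest ring (94 mm across, 26 mm high). Its z points up the neck.
- flask_neck (a point): Middle of the bare neck of the larger flask, on its axis, 68 mm above the bulb's centre. The neck is 30 mm in diameter, its bare part runs 28 mm up and down from here; above it is a white stopper fixed to the flask, 34 mm across and 12 mm high.
- small_flask_bulb (a point): Bulb centre of the smaller amber flask (bulb 61 mm across, 112 mm tall overall, in a cork rest ring): not wanted, leave it alone. The two flasks may stand in either place.
- jar_mid (a point): Bystander: white jar, 56 mm across, 75 mm tall; point half-way up.
- beaker_mid (a point): Bystander: clear plastic beaker, 50 mm across, 60 mm tall; point half-way up.
- mug_mid (a point): Bystander: white mug, 80 mm across, 90 mm tall; point half-way up.
- soap_mid (a point): Bystander: orange soap bottle, 70 mm across, 190 mm tall; point half-way up.
- can_mid (a point): Bystander: can, 66 mm across, 110 mm tall; point half-way up.
- screwdriver_grip (a point): Bystander: screwdriver lying on the table; point on its handle.
- wrench_grip (a point): Bystander: wrench lying on the table; point on its handle.
Things that resemble listed ones, but are neither listed nor needed, are in the scene too. Leave any pink look-alike of the part that bears flask_bulb alone.

How it is judged:
On the way, in this order (a step that is already met when the one before it is completed fails the run):
1. the vent cap is unscrewed to its stop (within 0.32 rad) while the ring is still up (value of joint vent_cap above 1.25 rad and value of joint spring_ring below 0.006 m), for 0.1 s.
2. the larger flask is lifted clear of its cork rest, upright (distance of flask_bulb from where it was at the start of the episode above 0.03 m and angle between flask_bulb's own z axis and vertical below 0.4 rad and contact force between the fingers and flask above 2 N), for 0.1 s.
3. the flask, seated upright in the ring, is pressed down to the ring's stop (value of joint spring_ring above 0.019 m and horizontal distance between flask_bulb and ring_top below 0.007 m and z of flask_bulb in the frame of ring_top above 0.018 m and angle between flask_bulb's own z axis and vertical below 0.15 rad and contact force between flask and spring_ring above 5 N and contact force between the fingers and flask above 2 N), for 0.2 s.
At the end, for the whole second after the job is handed in: Hand still on the large flask (over 2 N), robot off the ring; flask centred in the ring within 7 mm, upright within 0.15 rad, pressing it with over 5 N; ring still, at least 19 mm down of 25; vent cap at least 1.25 rad open; all else within 40 mm of its start (all of step 3 and value of joint vent_cap above 1.25 rad and contact force between each of the arm, the fingers and spring_ring below 0.5 N and velocity of joint spring_ring between -0.01 and 0.01 m/s and not (distance of any of small_flask_bulb, jar_mid, beaker_mid, mug_mid, soap_mid, can_mid, screwdriver_grip, wrench_grip from where it was at the start of the episode above 0.04 m)); the arm keeps its last pose, push and grip.
It fails at once if the ring is pushed down (over 10 mm) while the vent is still closed (under 1.1 rad) (value of joint spring_ring above 0.01 m and value of joint vent_cap below 1.1 rad).
It fails at once if the larger flask is tipped by more than 0.7 rad (angle between flask_bulb's own z axis and vertical above 0.7 rad).
It fails at once if something else is moved by more than 40 mm (distance of any of small_flask_bulb, jar_mid, beaker_mid, mug_mid, soap_mid, can_mid, screwdriver_grip, wrench_grip from where it was at the start of the episode above 0.04 m).
It also fails if it takes over 64 s, if anything falls off the work surface, if the arm or the gripper's body presses on something with over 40 N, if the wrist force passes 120 N, or if a joint passes its speed limit or range.

## Robot

A 6-joint arm with a two-finger parallel gripper is mounted at the origin on the work surface. World frame = base frame: x ahead of the robot, y to its left, z up, the work surface at z = 0. Lengths are in m, angles in rad, forces in N, time in s.
With the tool pointing down it reaches from about 0.3 to 0.775 m from the base axis. Payload 14.6 kg.
Tool frame: the origin (TCP) lies on the centre line of the jaws, within the pads' length; the fingertips stand ctrl.tcp_to_tips ahead of it and the grasp point (between the pads) lies 2 mm behind it (ctrl.tcp_to_tips is the distance from the TCP to the fingertips, in m); z points along the fingers, y is the line along which they close (so a half turn about z gives the same grasp; the last joint's range is limited). The gripper opens to 94 mm and grips with 3 to 60 N. Pads are 16 mm wide; open, the fingers measure 119 mm over their backs; the gripper's body (75 mm by 177 mm) begins 78 mm behind the grasp point.
Start: joints at [-1.364, 0.3, 1.521, -0, 1.321, -0.067], TCP at [0.149, -0.53, 0.187] pointing down, gripper open.
Joint ranges: [-3.03, 3.03], [-0.79, 2.21], [0.23, 2.52], [-1.04, 4.18], [0, 3.07], [-2.55, 2.55]. Speed limits (rad/s): [2.22, 2.22, 2.57, 3.14, 3.14, 3.14].

## Interface

Orientations are given as [roll, pitch, yaw] about the fixed x, y, z axes, in that order (R = Rz(yaw) Ry(pitch) Rx(roll)).
In Python, from station import telemetry, viewer, hand_in, ctrl gives the robot as it stands.
- The arm moves only by the tool step_arm, never from a script. Its argument "plan" is a list of rows, each an object of numbers: "dx", "dy", "dz": the shift along the tool's x, y, z scaled (see below); "rx", "ry", "rz": the turn, a rotation vector about the tool's x, y, z scaled (see below); "claw": the closure, from 0 (fully open) to 1 (shut). In form: [{"dx": .., "dy": .., "dz": .., "rx": .., "ry": .., "rz": .., "claw": ..}, ...]. A call has 1 to 10 rows; each row shifts and turns the commanded pose from where the row before left it, along the tool's axes as they then stand; what a row does not reach is not made up. The controller multiplies each number of a shift by 0.1 m and each number of a turn by 90 degrees. A row lasts 1/10 s, in which the tool goes at most 50 mm and 8.59 degrees, less where a joint would pass 70% of its speed; a pose out of reach is approached as far as the arm can. A call with a number of a shift or a turn outside -1 to 1 is refused whole. A call with a gripper value outside its range is refused whole. The fingers move at their own pace and stop on an object; "grip_force" is the grip in N (left out, the last holds). Time passes only in rows, so rows that do not move let the fingers close. It gives the time, the measured TCP pose, the force, the opening and the grip force at its end, in the units of the state.
- telemetry.get_obs(): the state, without advancing time (a new reading comes with each control period).
- viewer.camera(name): name is "side" or "top"; returns a dict with "img" (400x640x3 uint8, red, green, blue), "z_map" (400x640 float32, m along the optical axis (not along the pixel's ray), 0 where there is no reading), "fx", "fy", "cx", "cy" (pixels), "R" (3x3) and "t" (3): a world point X has camera coordinates R X + t. Camera axes: x right, y down, z forward; pixel columns grow to the right and rows downward; lengths in m; the calibration is good to about 2 mm. A picture is of the moment at which its call begins.
- hand_in(): hands the job in; it is judged then, once.
Trained networks look in a picture, given as the dict that the camera call returned (one of the last four; its "shot" number tells which), for a name from the list of things; names that differ only in an ending like _2 or _b are one class to them, and where a whole thing is asked for, a point or a joint stands for the part that bears it (a point fixed in the world has none). Each returns a list of dicts, best first, with "score" (0 to 1); they miss things now and then, are a little off and sometimes report something else, mostly with a low value. They report only what shows in the picture. A call takes as long as a camera call. They do not tell look-alikes from the thing itself.
- viewer.recognise(target, picture): "rect" ([left, top, right, bottom] in pixels, round what is visible of it).
The state is a dict: "time_s": time; "qpos": joint angles; "joint_vel": joint speeds; "tau": joint torques, N m; "ee_pos": TCP position; "eef_rot": TCP orientation; "force": force on the tool from outside, world axes, zero at the start; "moment": the same for the moment, N m; "grip_width": finger opening in m; "grip_force": force on a finger pad.
Only numpy, scipy, OpenCV 4.12 (cv2) and the standard library are available. Lean on these libraries where they do the work, as an engineer would, in place of code of your own. Each camera call takes 0.05 s, during which the arm holds its last target. There are 200 camera calls.

## Working session

There is one attempt and no reset: what is moved stays moved. The work goes in short steps, Python scripts to look and compute and a tool call to move; the robot and the scene stay as the last step left them, time stands still between calls to the robot, and variables do not carry over. Pictures are saved under pics/ and viewed, at most 10 in all, crops included, and the job is handed in when it is done.

Besides the shell and the picture viewer there is one more tool, called after ">>>" as name([rows], argument=value, ...), one row to a line, values as JSON. step_arm: Moves the arm, as the interface text tells. Shifts and turns lie within -1 to 1; 1 stands for 0.1 m of shift or 90 degrees of turn. Its arguments: {"type":"object","properties":{"plan":{"type":"array"},"grip_force":{"type":"number"}},"required":["plan"]}

```bash
mkdir -p pics; cat > h.py <<'E'
import numpy as np, cv2
from station import telemetry, viewer, hand_in, ctrl
def pts(c):
    z=c["z_map"]; v,u=np.indices(z.shape)
    P=np.stack([(u-c["cx"])/c["fx"]*z,(v-c["cy"])/c["fy"]*z,z],-1)
    W=(P-np.array(c["t"]).ravel())@np.array(c["R"])
    W[z<=0]=np.nan
    return W
def save(c,n): cv2.imwrite("pics/"+n,c["img"][...,::-1])
E
python3 - <<'E'
from h import *
print(telemetry.get_obs(), ctrl.tcp_to_tips)
for n in("top","side"):
    c=viewer.camera(n); save(c,n+"0.png"); W=pts(c); np.save(n+".npy",W)
    print(n,c["fx"],"cam at",-np.array(c["R"]).T@np.array(c["t"]).ravel())
    for k in["cap_wing","ring_top","flask_bulb","flask_neck","small_flask_bulb"]:
        for r in viewer.recognise(k,c)[:3]:
            l,t,R,b=map(int,r["rect"]); w=W[t:b,l:R].reshape(-1,3); w=w[~np.isnan(w[:,0])]
            print(k,round(r["score"],2),[l,t,R,b],np.nanmedian(w,0).round(3),"zmax",w[:,2].max().round(3) if len(w) else None)
E
```

```text
{'time_s': 0.0, 'qpos': array([-1.36363582e+00,  3.00456629e-01,  1.52155692e+00, -1.86635912e-05,
        1.32073294e+00, -6.65980100e-02]), 'joint_vel': array([-2.02824461e-04,  5.94521710e-04,  1.31568568e-03,  6.05265659e-05,
       -4.34220109e-05, -6.36259293e-04]), 'tau': array([ 2.09282807e-04, -5.31808734e+01, -3.52735376e+01,  7.07540126e-02,
        2.43670604e-02, -1.27353223e-04]), 'ee_pos': array([ 0.14862845, -0.52924347,  0.18690451]), 'eef_rot': array([-3.14044017e+00, -5.87486160e-05,  2.73763107e-01]), 'force': array([-0.10240915, -1.12012695,  0.03837125]), 'moment': array([0.03110359, 0.02295788, 0.02929882]), 'grip_force': 0.0, 'grip_width': 0.09411578625100574} 0.017
top 429.51864325264194 cam at [ 0.49070934 -0.03811918  1.16809788]
cap_wing 0.53 [347, 168, 367, 195] [ 0.568 -0.111  0.114] zmax 0.147
cap_wing 0.19 [482, 142, 521, 169] [ 0.626 -0.477  0.099] zmax 0.115
ring_top 0.96 [395, 141, 439, 183] [ 0.622 -0.278  0.015] zmax 0.07
flask_bulb 0.89 [222, 142, 259, 168] [0.643 0.177 0.076] zmax 0.163
flask_bulb 0.72 [227, 91, 257, 123] [0.768 0.173 0.065] zma
[... 205 characters left out ...]
 zmax 0.127
small_flask_bulb 0.35 [223, 138, 253, 168] [0.646 0.182 0.078] zmax 0.163
side 434.6767412866232 cam at [-0.0388614   0.55976048  0.95405702]
cap_wing 0.71 [329, 171, 350, 192] [ 0.558 -0.108  0.113] zmax 0.144
cap_wing 0.65 [251, 333, 273, 367] [0.386 0.345 0.024] zmax 0.063
cap_wing 0.45 [241, 148, 272, 204] [0.774 0.02  0.042] zmax 0.191
ring_top 0.58 [348, 148, 383, 178] [ 0.61  -0.298  0.017] zmax 0.069
flask_bulb 0.56 [198, 189, 233, 231] [0.767 0.181 0.05 ] zmax 0.162
flask_neck 0.89 [223, 207, 252, 258] [0.642 0.194 0.063] zmax 0.162
flask_neck 0.55 [198, 186, 230, 231] [0.771 0.178 0.046] zmax 0.16
small_flask_bulb 0.79 [265, 268, 295, 307] [0.451 0.221 0.042] zmax 0.126
```

View pics/top0.png

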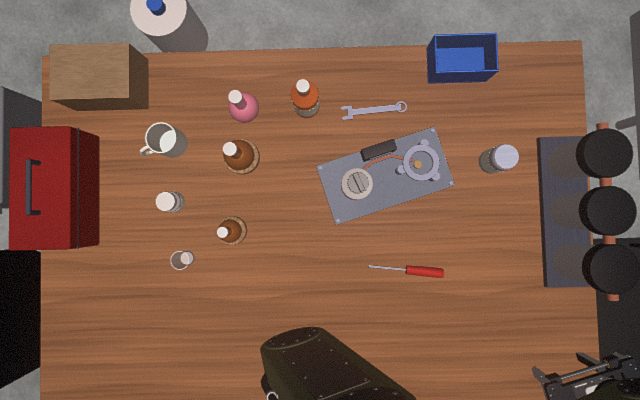

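View pics/side0.png

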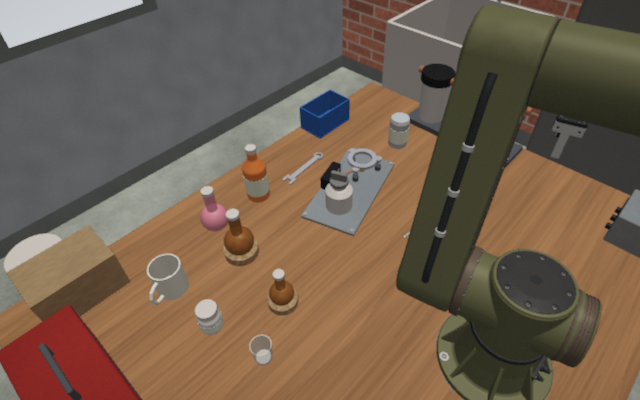

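The top picture shows the large amber flask at (240,155), with the pink look-alike at (242,106) and the small flask at (231,230). The cap is at (357,183) and the ring at (421,162), with a dark box on the base at (380,150). Next I fit each of these.

```bash
python3 - <<'E'
from h import *
from scipy.optimize import least_squares as ls
def sel(W,c,r,z0,z1):
    p=W.reshape(-1,3); m=(np.hypot(p[:,0]-c[0],p[:,1]-c[1])<r)&(p[:,2]>z0)&(p[:,2]<z1); return p[m]
for n in("top","side"):
    W=np.load(n+".npy"); print(n)
    r=sel(W,(.615,-.285),.07,.055,.075); 
    f=lambda q:np.maximum(np.hypot(r[:,0]-q[0],r[:,1]-q[1])-.047,0)+np.maximum(.031-np.hypot(r[:,0]-q[0],r[:,1]-q[1]),0)
    s=ls(f,r[:,:2].mean(0)); print("ring",s.x.round(4),len(r),np.median(r[:,2]))
    w=sel(W,(.565,-.112),.045,.125,.16)
    (cx,cy),wh,a=cv2.minAreaRect(w[:,:2].astype(np.float32)*1000); print("wing",w.mean(0).round(4),len(w),cx,cy,wh,a, np.percentile(w[:,2],[50,98]))
    b=np.linalg.svd(w[:,:2]-w[:,:2].mean(0))[2][0]; print(" dir",np.degrees(np.arctan2(b[1],b[0])))
    d=sel(W,(.565,-.112),.06,.095,.122); print("disc",d.mean(0).round(4),cv2.minEnclosingCircle(d[:,:2].astype(np.float32)),len(d))
    t=sel(W,(.643,.177),.06,.152,.175); print("stopper",t.mean(0).round(4),len(t),t[:,2].max())
    b=sel(W,(.643,.177),.055,.035,.088)
    g=lambda q:np.linalg.norm(b-q,axis=1)-.04
    s=ls(g,[.643,.177,.06],loss="soft_l1",f_scale=.002);print("bulb",s.x.round(4),len(b))
    k=sel(W,(.62,-.19),.06,.02,.2);print("box",k.mean(0).round(3),k.max(0).round(3),k.min(0).round(3))
    for nm,c in (("pink",(.768,.173)),("small",(.455,.213)),("mug",(.69,.36)),("jar",(.53,.34))):
        k=sel(W,c,.07,.02,.3);print(nm,k.mean(0).round(3),k[:,2].max().round(3))
E
```

```text
top
ring [ 0.6161 -0.2817] 739 0.06412234021653747
wing [ 0.5642 -0.1138  0.1398] 106 564.7129516601562 -114.04285430908203 (45.97787857055664, 12.054320335388184) 23.287023544311523 [0.14047713 0.14458589]
 dir -157.01270620233828
disc [ 0.5638 -0.1136  0.1153] ((0.5647668838500977, -0.11443275958299637), 0.027026893571019173) 250
stopper [0.6492 0.1899 0.1586] 164 0.16284441068992989
bulb [0.6497 0.1909 0.0504] 514
box [ 0.638 -0.191  0.051] [ 0.677 -0.134  0.085] [ 0.575 -0.249  0.02 ]
pink [0.769 0.172 0.084] 0.152
small [0.452 0.211 0.064] 0.127
mug [0.694 0.383 0.061] 0.093
jar [0.531 0.369 0.062] 0.08
side
ring [ 0.6091 -0.2781] 400 0.062424446759288765
wing [ 0.5595 -0.1103  0.1356] 113 560.5146484375 -111.97111511230469 (46.014034271240234, 14.9920072555542) 24.576679229736328 [0.1371381  0.14290352]
 dir -155.48070294376825
disc [ 0.5535 -0.1019  0.1124] ((0.5610449314117432, -0.1098545491695404), 0.0280152577906847) 172
stopper [0.6443 0.1934 0.1578] 126 0.16185004850484344
bulb [0.6472 0.1915 0.0504] 593
box [ 0.631 -0.199  0.052] [ 0.674 -0.132  0.068] [ 0.586 -0.25   0.02 ]
pink [0.76  0.188 0.08 ] 0.149
small [0.438 0.229 0.063] 0.126
mug [0.688 0.384 0.059] 0.092
jar [0.52  0.382 0.059] 0.079
```

>>> step_arm([
  {"dx":0.36,"dy":-0.2},
  {"dx":0.36,"dy":-0.2},
  {"dx":0.36,"dy":-0.2},
  {"dx":0.36,"dy":-0.2},
  {"dx":0.36,"dy":-0.2},
  {"dx":0.36,"dy":-0.2},
  {"dx":0.36,"dy":-0.2},
  {"dx":0.36,"dy":-0.2},
  {"dx":0.36,"dy":-0.2},
  {"dx":0.36,"dy":-0.2},
])

```text
$.plan[0]: bad value
```

>>> step_arm([
  {"dx":0.36,"dy":-0.2},
  {"dx":0.36,"dy":-0.2},
  {"dx":0.36,"dy":-0.2},
  {"dx":0.36,"dy":-0.2},
  {"rz":-0.084},
  {},
  {},
])

```text
$.plan[0]: bad value
```

```bash
cat >> h.py <<'E'
from scipy.spatial.transform import Rotation as Ro
def togo(p):
    o=telemetry.get_obs(); R=Ro.from_euler("xyz",o["eef_rot"])
    print("at",o["ee_pos"].round(4),"rpy",np.degrees(o["eef_rot"]).round(2),"F",o["force"].round(1),"w",round(o["grip_width"],4),"gf",round(o["grip_force"],1),"t",round(o["time_s"],2))
    print("tool shift /0.1:",(R.inv().apply(np.array(p)-o["ee_pos"])/.1).round(3))
E
python3 - <<'E'
from h import *
togo([.5635,-.1135,.137])
E
```

```text
at [ 0.1487 -0.5295  0.1874] rpy [-180.     -0.     15.69] F [ 0.1  0.2 -0.2] w 0.0938 gf 0.0 t 0.6
tool shift /0.1: [ 5.118 -2.883  0.505]
```

>>> step_arm([
  {"dx":0.36,"dy":-0.2,"dz":0,"rx":0,"ry":0,"rz":0,"claw":0},
  {"dx":0.36,"dy":-0.2,"dz":0,"rx":0,"ry":0,"rz":0,"claw":0},
  {"dx":0.36,"dy":-0.2,"dz":0,"rx":0,"ry":0,"rz":0,"claw":0},
  {"dx":0.36,"dy":-0.2,"dz":0,"rx":0,"ry":0,"rz":0,"claw":0},
  {"dx":0.36,"dy":-0.2,"dz":0,"rx":0,"ry":0,"rz":0,"claw":0},
  {"dx":0.36,"dy":-0.2,"dz":0,"rx":0,"ry":0,"rz":0,"claw":0},
  {"dx":0.36,"dy":-0.2,"dz":0,"rx":0,"ry":0,"rz":0,"claw":0},
  {"dx":0.36,"dy":-0.2,"dz":0,"rx":0,"ry":0,"rz":0,"claw":0},
  {"dx":0.36,"dy":-0.2,"dz":0,"rx":0,"ry":0,"rz":0,"claw":0},
  {"dx":0.36,"dy":-0.2,"dz":0,"rx":0,"ry":0,"rz":0,"claw":0},
], grip_force=20)

```text
time_s: 1.6
ee_pos: [0.4423, -0.2382, 0.1876]
eef_rot: [3.141, -0.0, 0.274]
force: [0.2, -0.3, 0.1]
grip_width: 0.0939
grip_force: 0.0
```

>>> step_arm([
  {"dx":0.36,"dy":-0.2,"dz":0,"rx":0,"ry":0,"rz":0,"claw":0},
  {"dx":0.36,"dy":-0.2,"dz":0,"rx":0,"ry":0,"rz":0,"claw":0},
  {"dx":0.36,"dy":-0.2,"dz":0,"rx":0,"ry":0,"rz":0,"claw":0},
  {"dx":0.36,"dy":-0.2,"dz":0,"rx":0,"ry":0,"rz":0,"claw":0},
  {"dx":0,"dy":0,"dz":0,"rx":0,"ry":0,"rz":-0.084,"claw":0},
  {"dx":0,"dy":0,"dz":0,"rx":0,"ry":0,"rz":0,"claw":0},
  {"dx":0,"dy":0,"dz":0,"rx":0,"ry":0,"rz":0,"claw":0},
])

```text
time_s: 2.3
ee_pos: [0.558, -0.124, 0.1874]
eef_rot: [-3.142, 0.0, 0.402]
force: [-0.1, -0.6, 0.4]
grip_width: 0.0939
grip_force: 0.0
```

```bash
python3 - <<'E'
from h import *
togo([.5635,-.1135,.137])
E
```

```text
at [ 0.558  -0.124   0.1874] rpy [-1.800e+02  1.000e-02  2.305e+01] F [-0.1 -0.6  0.4] w 0.0939 gf 0.0 t 2.3
tool shift /0.1: [ 0.092 -0.075  0.504]
```

>>> step_arm([
  {"dx":0.09,"dy":-0.075,"dz":0.1,"rx":0,"ry":0,"rz":0,"claw":0},
  {"dx":0,"dy":0,"dz":0.2,"rx":0,"ry":0,"rz":0,"claw":0},
  {"dx":0,"dy":0,"dz":0.2,"rx":0,"ry":0,"rz":0,"claw":0},
  {"dx":0,"dy":0,"dz":0,"rx":0,"ry":0,"rz":0,"claw":1},
  {"dx":0,"dy":0,"dz":0,"rx":0,"ry":0,"rz":0,"claw":1},
  {"dx":0,"dy":0,"dz":0,"rx":0,"ry":0,"rz":0,"claw":1},
  {"dx":0,"dy":0,"dz":0,"rx":0,"ry":0,"rz":0,"claw":1},
  {"dx":0,"dy":0,"dz":0,"rx":0,"ry":0,"rz":0,"claw":1},
  {"dx":0,"dy":0,"dz":0,"rx":0,"ry":0,"rz":0,"claw":1},
], grip_force=25)

```text
time_s: 3.2
ee_pos: [0.5636, -0.1133, 0.1378]
eef_rot: [3.141, -0.0, 0.406]
force: [-0.3, 0.1, -0.4]
grip_width: 0.0493
grip_force: 0.0
```

>>> step_arm([
  {"dx":0,"dy":0,"dz":0,"rx":0,"ry":0,"rz":0,"claw":1},
  {"dx":0,"dy":0,"dz":0,"rx":0,"ry":0,"rz":0,"claw":1},
  {"dx":0,"dy":0,"dz":0,"rx":0,"ry":0,"rz":0,"claw":1},
  {"dx":0,"dy":0,"dz":0,"rx":0,"ry":0,"rz":0,"claw":1},
  {"dx":0,"dy":0,"dz":0,"rx":0,"ry":0,"rz":0,"claw":1},
  {"dx":0,"dy":0,"dz":0,"rx":0,"ry":0,"rz":0,"claw":1},
  {"dx":0,"dy":0,"dz":0,"rx":0,"ry":0,"rz":0,"claw":1},
])

```text
time_s: 3.9
ee_pos: [0.5635, -0.1132, 0.1374]
eef_rot: [-3.142, 0.0, 0.406]
force: [0.1, -0.0, 0.0]
grip_width: 0.0002
grip_force: 0.0
```

The fingers shut on nothing, so I'm looking at why.

```bash
python3 - <<'E'
from h import *
ims=[]
for n in("top","side"):
    c=viewer.camera(n); u,v=(355,175) if n=="top" else (345,185)
    ims.append(cv2.resize(c["img"][v-50:v+50,u-65:u+65],None,fx=3,fy=3,interpolation=2)[...,::-1])
    W=pts(c); np.save(n+"1.npy",W)
    q=np.array(c["R"])@[.5635,-.1135,.12]+np.array(c["t"]).ravel(); print(n,q[:2]/q[2]*c["fx"]+[c["cx"],c["cy"]])
cv2.imwrite("pics/z1.png",np.hstack(ims))
togo([.5635,-.1135,.137])
E
```

```text
top [357.57337113 182.59341233]
side [338.63047791 178.10964019]
at [ 0.5635 -0.1132  0.1374] rpy [-180.     -0.     23.24] F [-0.2 -0.4 -1.3] w 0.0004 gf 0.0 t 4.0
tool shift /0.1: [-0.002  0.002  0.004]
```

View pics/z1.png

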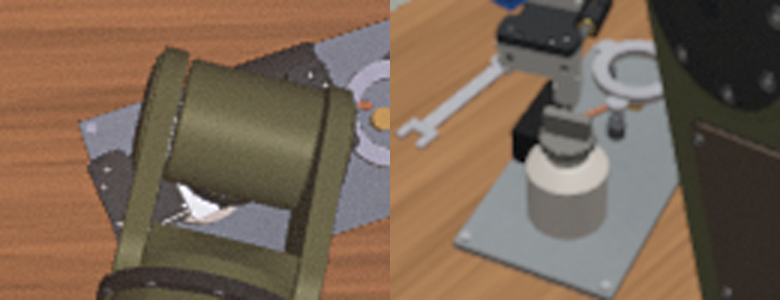

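```bash
python3 - <<'E'
from h import *
W=np.load("side1.npy")
for v in range(148,190,3): print(v,[tuple(W[v,u].round(3)) for u in (336,340)])
E
```

```text
148 [(np.float64(0.513), np.float64(-0.047), np.float64(0.296)), (np.float64(0.506), np.float64(-0.053), np.float64(0.296))]
151 [(np.float64(0.506), np.float64(-0.04), np.float64(0.294)), (np.float64(0.498), np.float64(-0.045), np.float64(0.295))]
154 [(np.float64(0.51), np.float64(-0.043), np.float64(0.281)), (np.float64(0.499), np.float64(-0.047), np.float64(0.284))]
157 [(np.float64(0.514), np.float64(-0.048), np.float64(0.266)), (np.float64(0.502), np.float64(-0.05), np.float64(0.271))]
160 [(np.float64(0.513), np.float64(-0.047), np.float64(0.257)), (np.float64(0.503), np.float64(-0.05), np.float64(0.262))]
163 [(np.float64(0.562), np.float64(-0.101), np.float64(0.185)), (np.float64(0.553), np.float64(-0.107), np.float64(0.187))]
166 [(np.float64(0.56), np.float64(-0.099), np.float64(0.177)), (np.float64(0.551), np.float64(-0.105), np.float64(0.178))]
169 [(np.float64(0.561), np.float64(-0.1), np.float64(0.164)), (np.float64(0.552), np.float64(-0.106), np.float64(0.166))]
172 [(np.float64(0.569), np.float64(-0.109), np.float64(0.143)), (np.float64(0.563), np.float64(-0.119), np.float64(0.139))]
175 [(np.float64(0.566), np.float64(-0.106), np.float64(0.135)), (np.float64(0.555), np.float64(-0.109), np.float64(0.14))]
178 [(np.float64(0.565), np.float64(-0.105), np.float64(0.125)), (np.float64(0.554), np.float64(-0.108), np.float64(0.13))]
181 [(np.float64(0.564), np.float64(-0.103), np.float64(0.116)), (np.float64(nan), np.float64(nan), np.float64(nan))]
184 [(np.float64(0.557), np.float64(-0.095), np.float64(0.114)), (np.float64(0.548), np.float64(-0.102), np.float64(0.114))]
187 [(np.float64(0.55), np.float64(-0.088), np.float64(0.112)), (np.float64(0.543), np.float64(-0.096), np.float64(0.111))]
```

>>> step_arm([
  {"dx":0,"dy":0,"dz":0,"rx":0,"ry":0,"rz":0,"claw":0},
  {"dx":0,"dy":0,"dz":0,"rx":0,"ry":0,"rz":0,"claw":0},
  {"dx":0,"dy":0,"dz":0,"rx":0,"ry":0,"rz":0,"claw":0},
  {"dx":0,"dy":0,"dz":0,"rx":0,"ry":0,"rz":0,"claw":0},
  {"dx":0,"dy":0,"dz":0,"rx":0,"ry":0,"rz":0,"claw":0},
  {"dx":0,"dy":0,"dz":0,"rx":0,"ry":0,"rz":0,"claw":0},
  {"dx":0,"dy":0,"dz":0,"rx":0,"ry":0,"rz":0,"claw":0},
  {"dx":0,"dy":0,"dz":0,"rx":0,"ry":0,"rz":0,"claw":0},
  {"dx":0,"dy":0,"dz":0,"rx":0,"ry":0,"rz":0,"claw":0},
  {"dx":0,"dy":0,"dz":0,"rx":0,"ry":0,"rz":0,"claw":0},
])

```text
time_s: 5.0
ee_pos: [0.5635, -0.1132, 0.1375]
eef_rot: [3.142, -0.0, 0.406]
force: [0.4, 0.3, -0.2]
grip_width: 0.0771
grip_force: 0.0
```

```bash
python3 - <<'E'
from h import *
togo([.5635,-.1135,.137])
a=np.radians(23.2); X=np.array([np.cos(a),np.sin(a)]); Y=np.array([np.sin(a),-np.cos(a)])
c=viewer.camera("side"); W=pts(c); save(c,"s2.png")
p=W.reshape(-1,3); d=p[:,:2]-[.5635,-.1135]; x=d@X; y=d@Y
for lo,hi in((-.075,-.035),(.035,.075),(-.03,.03)):
    m=(abs(x)<.03)&(y>lo)&(y<hi)&(p[:,2]>.1)&(p[:,2]<.27)
    h,e=np.histogram(p[m,2],bins=np.arange(.1,.28,.01)); print(lo,hi,dict(zip(e.round(2),h)))
    k=m&(p[:,2]>.12)&(p[:,2]<.2); print(" y",np.percentile(y[k],[2,50,98]).round(3),"x",np.percentile(x[k],[2,50,98]).round(3),"zmin",np.sort(p[k,2])[:4].round(3))
im=c["img"][110:230,260:420]; cv2.imwrite("pics/z2.png",cv2.resize(im,None,fx=4,fy=4,interpolation=2)[...,::-1])
E
```

```text
at [ 0.5635 -0.1132  0.1375] rpy [180.    -0.    23.25] F [ 0.4  0.3 -0.2] w 0.0771 gf 0.0 t 5.0
tool shift /0.1: [-0.001  0.002  0.005]
-0.075 -0.035 {np.float64(0.1): np.int64(0), np.float64(0.11): np.int64(0), np.float64(0.12): np.int64(0), np.float64(0.13): np.int64(0), np.float64(0.14): np.int64(0), np.float64(0.15): np.int64(1), np.float64(0.16): np.int64(15), np.float64(0.17): np.int64(22), np.float64(0.18): np.int64(21), np.float64(0.19): np.int64(24), np.float64(0.2): np.int64(21), np.float64(0.21): np.int64(24), np.float64(0.22): np.int64(14), np.float64(0.23): np.int64(0), np.float64(0.24): np.int64(0), np.float64(0.25): np.int64(0), np.float64(0.26): np.int64(0)}
 y [-0.053 -0.05  -0.046] x [-0.012 -0.004  0.008] zmin [0.157 0.161 0.164 0.164]
0.035 0.075 {np.float64(0.1): np.int64(0), np.float64(0.11): np.int64(0), np.float64(0.12): np.int64(0), np.float64(0.13): np.int64(0), np.float64(0.14): np.int64(0), np.float64(0.15): np.int64(7), np.float64(0.16): np.int64(16), np.float64(0.17): np.int64(7), np.float64(0.18): np.int64(9), np.float64(0.19): np.int64(4), np.float64(
[... 210 characters left out ...]
0.035 0.039 0.049] x [-0.012 -0.01   0.   ] zmin [0.155 0.156 0.156 0.156]
-0.03 0.03 {np.float64(0.1): np.int64(36), np.float64(0.11): np.int64(124), np.float64(0.12): np.int64(22), np.float64(0.13): np.int64(33), np.float64(0.14): np.int64(22), np.float64(0.15): np.int64(0), np.float64(0.16): np.int64(0), np.float64(0.17): np.int64(0), np.float64(0.18): np.int64(0), np.float64(0.19): np.int64(0), np.float64(0.2): np.int64(0), np.float64(0.21): np.int64(0), np.float64(0.22): np.int64(0), np.float64(0.23): np.int64(0), np.float64(0.24): np.int64(0), np.float64(0.25): np.int64(0), np.float64(0.26): np.int64(34)}
 y [-0.01  -0.006  0.003] x [-0.025 -0.012  0.   ] zmin [0.121 0.122 0.123 0.123]
```

View pics/z2.png

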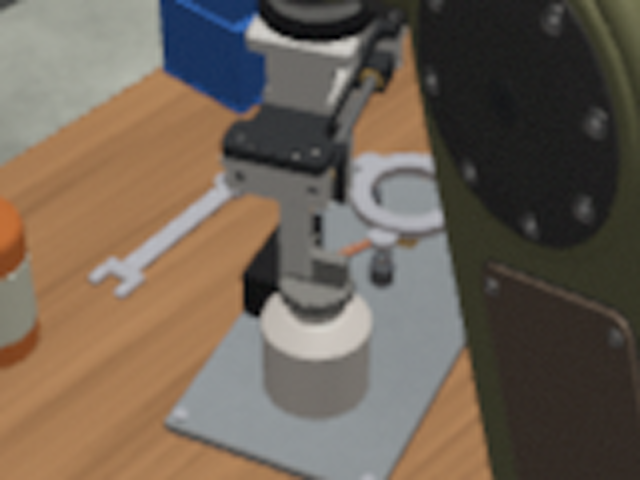

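The picture shows the open fingers straddling the cap, but the depth puts their tips at about z 0.156. The reading implies 0.120, so the hand is about 36 mm higher than it says. I'll lower it in small steps while watching the force.

>>> step_arm([
  {"dx":0,"dy":0,"dz":0.1,"rx":0,"ry":0,"rz":0,"claw":0},
  {"dx":0,"dy":0,"dz":0.1,"rx":0,"ry":0,"rz":0,"claw":0},
  {"dx":0,"dy":0,"dz":0.1,"rx":0,"ry":0,"rz":0,"claw":0},
  {"dx":0,"dy":0,"dz":0,"rx":0,"ry":0,"rz":0,"claw":0},
])

```text
time_s: 5.45
ee_pos: [0.5626, -0.113, 0.1054]
eef_rot: [-3.14, 0.002, 0.406]
force: [-0.0, 0.7, 0.1]
grip_width: 0.094
grip_force: 0.0
```

>>> step_arm([
  {"dx":0,"dy":0,"dz":0.02,"rx":0,"ry":0,"rz":0,"claw":1},
  {"dx":0,"dy":0,"dz":0,"rx":0,"ry":0,"rz":0,"claw":1},
  {"dx":0,"dy":0,"dz":0,"rx":0,"ry":0,"rz":0,"claw":1},
  {"dx":0,"dy":0,"dz":0,"rx":0,"ry":0,"rz":0,"claw":1},
  {"dx":0,"dy":0,"dz":0,"rx":0,"ry":0,"rz":0,"claw":1},
  {"dx":0,"dy":0,"dz":0,"rx":0,"ry":0,"rz":0,"claw":1},
  {"dx":0,"dy":0,"dz":0,"rx":0,"ry":0,"rz":0,"claw":1},
  {"dx":0,"dy":0,"dz":0,"rx":0,"ry":0,"rz":0,"claw":1},
  {"dx":0,"dy":0,"dz":0,"rx":0,"ry":0,"rz":0,"claw":1},
  {"dx":0,"dy":0,"dz":0,"rx":0,"ry":0,"rz":0,"claw":1},
])

```text
time_s: 6.45
ee_pos: [0.5636, -0.1132, 0.1055]
eef_rot: [3.142, -0.0, 0.406]
force: [0.2, 0.6, -0.1]
grip_width: 0.0173
grip_force: 0.0
```

>>> step_arm([
  {"dx":0,"dy":0,"dz":0,"rx":0,"ry":0,"rz":0,"claw":1},
  {"dx":0,"dy":0,"dz":0,"rx":0,"ry":0,"rz":0,"claw":1},
  {"dx":0,"dy":0,"dz":0,"rx":0,"ry":0,"rz":0,"claw":1},
  {"dx":0,"dy":0,"dz":0,"rx":0,"ry":0,"rz":0,"claw":1},
])

```text
time_s: 6.85
ee_pos: [0.5634, -0.1129, 0.1055]
eef_rot: [-3.141, 0.0, 0.406]
force: [-1.7, 4.0, 1.7]
grip_width: 0.0118
grip_force: 25.0
```

>>> step_arm([
  {"dx":0,"dy":0,"dz":0,"rx":0,"ry":0,"rz":-0.09,"claw":1},
  {"dx":0,"dy":0,"dz":0,"rx":0,"ry":0,"rz":-0.09,"claw":1},
  {"dx":0,"dy":0,"dz":0,"rx":0,"ry":0,"rz":-0.09,"claw":1},
  {"dx":0,"dy":0,"dz":0,"rx":0,"ry":0,"rz":-0.09,"claw":1},
  {"dx":0,"dy":0,"dz":0,"rx":0,"ry":0,"rz":-0.09,"claw":1},
  {"dx":0,"dy":0,"dz":0,"rx":0,"ry":0,"rz":-0.09,"claw":1},
  {"dx":0,"dy":0,"dz":0,"rx":0,"ry":0,"rz":-0.09,"claw":1},
  {"dx":0,"dy":0,"dz":0,"rx":0,"ry":0,"rz":-0.09,"claw":1},
  {"dx":0,"dy":0,"dz":0,"rx":0,"ry":0,"rz":-0.06,"claw":1},
  {"dx":0,"dy":0,"dz":0,"rx":0,"ry":0,"rz":0,"claw":1},
])

```text
time_s: 7.85
ee_pos: [0.5638, -0.1132, 0.1055]
eef_rot: [3.141, -0.0, 1.632]
force: [2.1, 3.4, -0.0]
grip_width: 0.0116
grip_force: 25.0
```

```bash
python3 - <<'E'
from h import *
togo([.5635,-.1135,.1055]); print(telemetry.get_obs()["moment"])
E
```

```text
at [ 0.5638 -0.1132  0.1055] rpy [179.95  -0.    93.53] F [ 2.1  3.4 -0. ] w 0.0116 gf 25.0 t 7.85
tool shift /0.1: [-0.003 -0.004 -0.   ]
[ 0.60435723 -0.47227409  0.03377539]
```

>>> step_arm([
  {"dx":0,"dy":0,"dz":0,"rx":0,"ry":0,"rz":-0.06,"claw":1},
  {"dx":0,"dy":0,"dz":0,"rx":0,"ry":0,"rz":-0.06,"claw":1},
  {"dx":0,"dy":0,"dz":0,"rx":0,"ry":0,"rz":-0.04,"claw":1},
  {"dx":0,"dy":0,"dz":0,"rx":0,"ry":0,"rz":0,"claw":1},
])

```text
time_s: 8.25
ee_pos: [0.5639, -0.1131, 0.1055]
eef_rot: [3.141, 0.0, 1.88]
force: [3.9, 3.8, -0.5]
grip_width: 0.012
grip_force: 25.0
```

```bash
python3 - <<'E'
from h import *
togo([.5635,-.1135,.1055]); print(telemetry.get_obs()["moment"])
E
```

```text
at [ 0.5639 -0.1131  0.1055] rpy [1.7994e+02 1.0000e-02 1.0773e+02] F [ 3.9  3.8 -0.5] w 0.012 gf 25.0 t 8.25
tool shift /0.1: [-0.002 -0.005  0.   ]
[ 0.69630916 -0.82662569 -0.22430577]
```

>>> step_arm([
  {"dx":0,"dy":0,"dz":0,"rx":0,"ry":0,"rz":0,"claw":0},
  {"dx":0,"dy":0,"dz":0,"rx":0,"ry":0,"rz":0,"claw":0},
  {"dx":0,"dy":0,"dz":0,"rx":0,"ry":0,"rz":0,"claw":0},
  {"dx":0,"dy":0,"dz":0,"rx":0,"ry":0,"rz":0,"claw":0},
  {"dx":0,"dy":0,"dz":-0.1,"rx":0,"ry":0,"rz":0,"claw":0},
  {"dx":0,"dy":0,"dz":-0.2,"rx":0,"ry":0,"rz":0,"claw":0},
  {"dx":0,"dy":0,"dz":-0.3,"rx":0,"ry":0,"rz":0,"claw":0},
  {"dx":0,"dy":0,"dz":-0.3,"rx":0,"ry":0,"rz":0,"claw":0},
  {"dx":0,"dy":0,"dz":-0.1,"rx":0,"ry":0,"rz":0,"claw":0},
])

```text
time_s: 9.15
ee_pos: [0.5644, -0.1135, 0.2092]
eef_rot: [3.138, 0.003, 1.882]
force: [-0.3, 0.6, -0.1]
grip_width: 0.0806
grip_force: 0.0
```

>>> step_arm([
  {"dx":0.33,"dy":0.216,"dz":0,"rx":0,"ry":0,"rz":0,"claw":0},
  {"dx":0.33,"dy":0.216,"dz":0,"rx":0,"ry":0,"rz":0,"claw":0},
  {"dx":0.33,"dy":0.216,"dz":0,"rx":0,"ry":0,"rz":0,"claw":0},
  {"dx":0.33,"dy":0.216,"dz":0,"rx":0,"ry":0,"rz":0,"claw":0},
  {"dx":0.33,"dy":0.216,"dz":0,"rx":0,"ry":0,"rz":0,"claw":0},
  {"dx":0.33,"dy":0.216,"dz":0,"rx":0,"ry":0,"rz":0,"claw":0},
  {"dx":0.33,"dy":0.216,"dz":0,"rx":0,"ry":0,"rz":0,"claw":0},
  {"dx":0.33,"dy":0.216,"dz":0,"rx":0,"ry":0,"rz":0,"claw":0},
  {"dx":0,"dy":0,"dz":0,"rx":0,"ry":0,"rz":0,"claw":0},
  {"dx":0,"dy":0,"dz":0,"rx":0,"ry":0,"rz":0,"claw":0},
])

```text
time_s: 10.15
ee_pos: [0.6468, 0.1915, 0.2045]
eef_rot: [-3.14, 0.0, 1.883]
force: [-0.5, -1.7, 0.5]
grip_width: 0.0938
grip_force: 0.0
```

```bash
python3 - <<'E'
from h import *
togo([.6485,.1912,.082])
for n in("top","side"):
    c=viewer.camera(n); p=pts(c).reshape(-1,3); save(c,n+"3.png")
    d=np.hypot(p[:,0]-.5635,p[:,1]+.1135)
    w=p[(d<.045)&(p[:,2]>.128)&(p[:,2]<.16)][:,:2]; b=np.linalg.svd(w-w.mean(0))[2][0]
    print(n,len(w),w.mean(0),np.degrees(np.arctan2(b[1],b[0]))%180)
    m=np.hypot(p[:,0]-.6485,p[:,1]-.1912)<.08
    k=p[m&(p[:,2]>.165)&(p[:,2]<.25)]; print("fingers zmin",np.sort(k[:,2])[:12].round(3), k.mean(0) if len(k) else 0)
E
```

```text
at [0.6468 0.1915 0.2045] rpy [-179.92    0.    107.91] F [-0.5 -1.7  0.5] w 0.0938 gf 0.0 t 10.15
tool shift /0.1: [-0.008  0.017  1.225]
top 102 [ 0.56452553 -0.11398045] 107.1850129026706
fingers zmin [] 0
side 0 [nan nan] 0.0
fingers zmin [0.222 0.222 0.224 0.224 0.224 0.224 0.225 0.225 0.225 0.225 0.226 0.226] [0.64667758 0.19512264 0.23751264]<stdin>:6: RuntimeWarning: Mean of empty slice.
  ret = um.true_divide(
<stdin>:7: RuntimeWarning: Mean of empty slice.
```

View pics/side3.png

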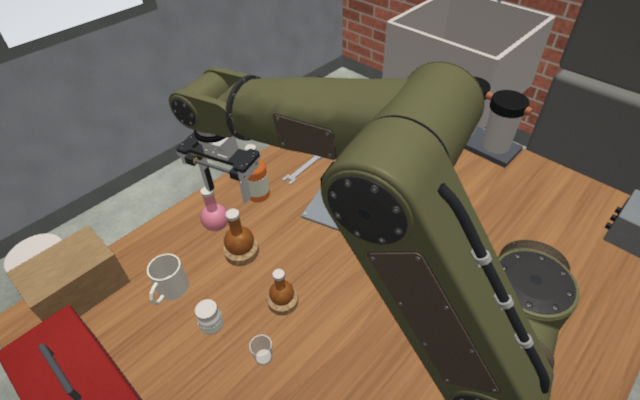

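The side picture shows the hand above the amber flask at (238,240), with the fingers at (207,175) and (247,185), clear of the pink flask at (213,215). The top depth puts the cap at 107°, which is open. I'm descending on the neck now.

>>> step_arm([
  {"dx":-0.01,"dy":0.017,"dz":0.1,"rx":0,"ry":0,"rz":0,"claw":0},
  {"dx":0,"dy":0,"dz":0.2,"rx":0,"ry":0,"rz":0,"claw":0},
  {"dx":0,"dy":0,"dz":0.2,"rx":0,"ry":0,"rz":0,"claw":0},
  {"dx":0,"dy":0,"dz":0.2,"rx":0,"ry":0,"rz":0,"claw":0},
  {"dx":0,"dy":0,"dz":0.2,"rx":0,"ry":0,"rz":0,"claw":0},
  {"dx":0,"dy":0,"dz":0.2,"rx":0,"ry":0,"rz":0,"claw":0},
  {"dx":0,"dy":0,"dz":0.12,"rx":0,"ry":0,"rz":0,"claw":0.3},
  {"dx":0,"dy":0,"dz":0,"rx":0,"ry":0,"rz":0,"claw":0.5},
  {"dx":0,"dy":0,"dz":0,"rx":0,"ry":0,"rz":0,"claw":0.55},
  {"dx":0,"dy":0,"dz":0,"rx":0,"ry":0,"rz":0,"claw":0.55},
])

```text
time_s: 11.25
ee_pos: [0.6496, 0.1906, 0.0847]
eef_rot: [3.14, 0.0, 1.882]
force: [0.3, -0.7, 0.0]
grip_width: 0.0657
grip_force: 0.0
```

```bash
python3 - <<'E'
from h import *
togo([.6485,.1912,.082])
c=viewer.camera("side"); cv2.imwrite("pics/s4.png",cv2.resize(c["img"][140:280,160:310],None,fx=4,fy=4,interpolation=2)[...,::-1])
E
```

```text
at [0.6496 0.1906 0.0847] rpy [1.7989e+02 1.0000e-02 1.0784e+02] F [ 0.3 -0.7  0. ] w 0.0657 gf 0.0 t 11.25
tool shift /0.1: [ 0.009 -0.009  0.027]
```

View pics/s4.png

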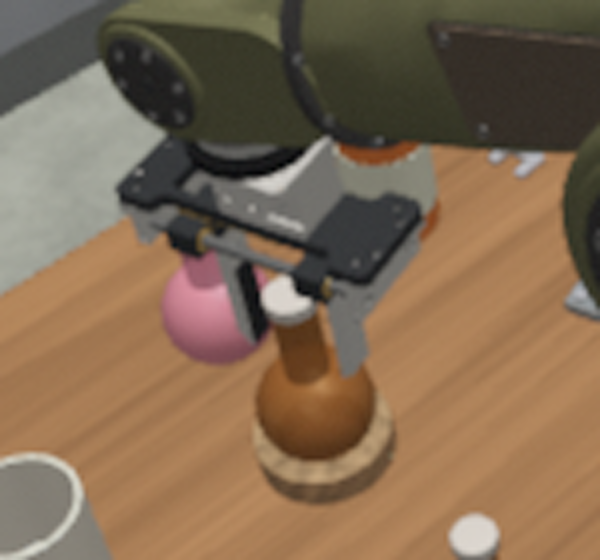

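The fingers straddle the amber neck just under the white stopper, crop (290,330). Gripping.

>>> step_arm([
  {"dx":0,"dy":0,"dz":0,"rx":0,"ry":0,"rz":0,"claw":1},
  {"dx":0,"dy":0,"dz":0,"rx":0,"ry":0,"rz":0,"claw":1},
  {"dx":0,"dy":0,"dz":0,"rx":0,"ry":0,"rz":0,"claw":1},
  {"dx":0,"dy":0,"dz":0,"rx":0,"ry":0,"rz":0,"claw":1},
  {"dx":0,"dy":0,"dz":0,"rx":0,"ry":0,"rz":0,"claw":1},
  {"dx":0,"dy":0,"dz":0,"rx":0,"ry":0,"rz":0,"claw":1},
  {"dx":0,"dy":0,"dz":0,"rx":0,"ry":0,"rz":0,"claw":1},
], grip_force=45)

```text
time_s: 12.0
ee_pos: [0.6491, 0.1906, 0.0836]
eef_rot: [3.141, 0.0, 1.882]
force: [0.5, -0.8, 0.7]
grip_width: 0.0332
grip_force: 45.0
```

>>> step_arm([
  {"dx":0,"dy":0,"dz":-0.05,"rx":0,"ry":0,"rz":0,"claw":1},
  {"dx":0,"dy":0,"dz":-0.15,"rx":0,"ry":0,"rz":0,"claw":1},
  {"dx":0,"dy":0,"dz":-0.25,"rx":0,"ry":0,"rz":0,"claw":1},
  {"dx":0,"dy":0,"dz":-0.3,"rx":0,"ry":0,"rz":0,"claw":1},
  {"dx":0,"dy":0,"dz":-0.3,"rx":0,"ry":0,"rz":0,"claw":1},
  {"dx":0,"dy":0,"dz":-0.3,"rx":0,"ry":0,"rz":0,"claw":1},
  {"dx":0,"dy":0,"dz":-0.15,"rx":0,"ry":0,"rz":0,"claw":1},
  {"dx":0,"dy":0,"dz":0,"rx":0,"ry":0,"rz":0,"claw":1},
])

```text
time_s: 12.8
ee_pos: [0.6496, 0.1908, 0.237]
eef_rot: [3.137, 0.0, 1.882]
force: [0.3, -0.8, -4.3]
grip_width: 0.0331
grip_force: 45.0
```

```bash
python3 - <<'E'
from h import *
from scipy.optimize import least_squares as ls
togo([.615,-.281,.235])
for n in("top","side"):
    c=viewer.camera(n); p=pts(c).reshape(-1,3)
    b=p[(np.hypot(p[:,0]-.6485,p[:,1]-.191)<.055)&(p[:,2]>.165)&(p[:,2]<.235)]
    if len(b)>30:
        s=ls(lambda q:np.linalg.norm(b-q,axis=1)-.04,[.648,.191,.2],loss="soft_l1",f_scale=.002);print(n,"bulb",s.x.round(4),len(b))
E
```

```text
at [0.6496 0.1908 0.237 ] rpy [1.7974e+02 2.0000e-02 1.0785e+02] F [ 0.3 -0.8 -4.3] w 0.0331 gf 45.0 t 12.8
tool shift /0.1: [-4.384 -1.776  0.013]
top bulb [0.6501 0.1913 0.2038] 326
side bulb [0.6473 0.1914 0.2015] 673
```

>>> step_arm([
  {"dx":-0.15,"dy":-0.06,"dz":0,"rx":0,"ry":0,"rz":0,"claw":1},
  {"dx":-0.3,"dy":-0.12,"dz":0,"rx":0,"ry":0,"rz":0,"claw":1},
  {"dx":-0.35,"dy":-0.14,"dz":0,"rx":0,"ry":0,"rz":0,"claw":1},
  {"dx":-0.35,"dy":-0.14,"dz":0,"rx":0,"ry":0,"rz":0,"claw":1},
  {"dx":-0.35,"dy":-0.14,"dz":0,"rx":0,"ry":0,"rz":0,"claw":1},
  {"dx":-0.35,"dy":-0.14,"dz":0,"rx":0,"ry":0,"rz":0,"claw":1},
  {"dx":-0.35,"dy":-0.14,"dz":0,"rx":0,"ry":0,"rz":0,"claw":1},
  {"dx":-0.35,"dy":-0.14,"dz":0,"rx":0,"ry":0,"rz":0,"claw":1},
  {"dx":-0.35,"dy":-0.14,"dz":0,"rx":0,"ry":0,"rz":0,"claw":1},
  {"dx":-0.35,"dy":-0.14,"dz":0,"rx":0,"ry":0,"rz":0,"claw":1},
])

```text
time_s: 13.9
ee_pos: [0.6237, -0.1609, 0.2323]
eef_rot: [-3.14, -0.001, 1.882]
force: [0.8, -0.2, -3.2]
grip_width: 0.033
grip_force: 45.0
```

>>> step_arm([
  {"dx":-0.35,"dy":-0.14,"dz":0,"rx":0,"ry":0,"rz":0,"claw":1},
  {"dx":-0.35,"dy":-0.14,"dz":0,"rx":0,"ry":0,"rz":0,"claw":1},
  {"dx":-0.3,"dy":-0.14,"dz":0,"rx":0,"ry":0,"rz":0,"claw":1},
  {"dx":-0.15,"dy":-0.07,"dz":0,"rx":0,"ry":0,"rz":0,"claw":1},
  {"dx":0,"dy":0,"dz":0,"rx":0,"ry":0,"rz":0,"claw":1},
  {"dx":0,"dy":0,"dz":0,"rx":0,"ry":0,"rz":0,"claw":1},
])

```text
time_s: 14.5
ee_pos: [0.6133, -0.2826, 0.2329]
eef_rot: [-3.141, -0.001, 1.882]
force: [-0.2, 0.2, -3.9]
grip_width: 0.0332
grip_force: 45.0
```

```bash
python3 - <<'E'
from h import *
from scipy.optimize import least_squares as ls
togo([.6156,-.2822,.13])
for n in("top","side"):
    c=viewer.camera(n); p=pts(c).reshape(-1,3); save(c,n+"5.png")
    b=p[(np.hypot(p[:,0]-.615,p[:,1]+.282)<.055)&(p[:,2]>.165)&(p[:,2]<.235)]
    if len(b)>30:
        s=ls(lambda q:np.linalg.norm(b-q,axis=1)-.04,[.615,-.282,.2],loss="soft_l1",f_scale=.002);print(n,"bulb",s.x.round(4),len(b))
    r=p[(np.hypot(p[:,0]-.614,p[:,1]+.281)<.07)&(p[:,2]>.055)&(p[:,2]<.075)]
    if len(r)>50:
        f=lambda q:np.maximum(np.hypot(r[:,0]-q[0],r[:,1]-q[1])-.047,0)+np.maximum(.031-np.hypot(r[:,0]-q[0],r[:,1]-q[1]),0)
        print(n,"ring",ls(f,[.614,-.281]).x.round(4),len(r))
E
```

```text
at [ 0.6133 -0.2826  0.2329] rpy [-1.7997e+02 -6.0000e-02  1.0784e+02] F [-0.2  0.2 -3.9] w 0.0332 gf 45.0 t 14.5
tool shift /0.1: [-0.004  0.024  1.029]
top bulb [ 0.614  -0.2822  0.2007] 303
top ring [ 0.6192 -0.2757] 341
side bulb [ 0.6106 -0.2813  0.2007] 233
side ring [ 0.6144 -0.2741] 282
```

View pics/side5.png

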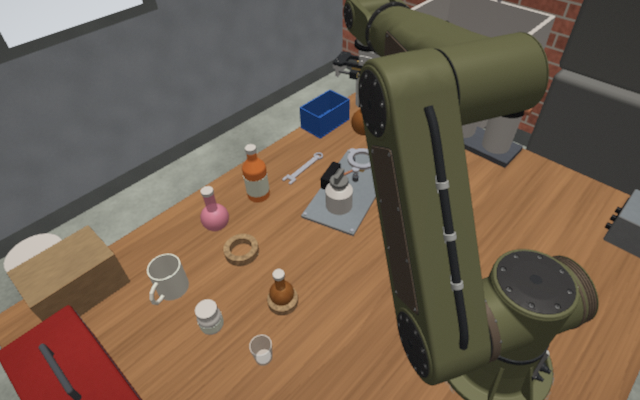

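The flask hangs at (362,122) above the ring at (361,158), and its cork rest at (241,249) is empty. Lowering it onto the ring.

>>> step_arm([
  {"dx":0,"dy":0.02,"dz":0.1,"rx":0,"ry":0,"rz":0,"claw":1},
  {"dx":0,"dy":0,"dz":0.2,"rx":0,"ry":0,"rz":0,"claw":1},
  {"dx":0,"dy":0,"dz":0.2,"rx":0,"ry":0,"rz":0,"claw":1},
  {"dx":0,"dy":0,"dz":0.2,"rx":0,"ry":0,"rz":0,"claw":1},
  {"dx":0,"dy":0,"dz":0.2,"rx":0,"ry":0,"rz":0,"claw":1},
  {"dx":0,"dy":0,"dz":0.1,"rx":0,"ry":0,"rz":0,"claw":1},
  {"dx":0,"dy":0,"dz":0,"rx":0,"ry":0,"rz":0,"claw":1},
  {"dx":0,"dy":0,"dz":0,"rx":0,"ry":0,"rz":0,"claw":1},
])

```text
time_s: 15.4
ee_pos: [0.6158, -0.2823, 0.1342]
eef_rot: [3.141, 0.001, 1.883]
force: [0.1, 0.4, -3.5]
grip_width: 0.033
grip_force: 45.0
```

>>> step_arm([
  {"dx":0,"dy":0,"dz":0.04,"rx":0,"ry":0,"rz":0,"claw":1},
  {"dx":0,"dy":0,"dz":0.04,"rx":0,"ry":0,"rz":0,"claw":1},
  {"dx":0,"dy":0,"dz":0,"rx":0,"ry":0,"rz":0,"claw":1},
  {"dx":0,"dy":0,"dz":0,"rx":0,"ry":0,"rz":0,"claw":1},
])

```text
time_s: 15.8
ee_pos: [0.6154, -0.2825, 0.1255]
eef_rot: [3.142, 0.0, 1.882]
force: [-0.1, 0.6, -3.8]
grip_width: 0.0329
grip_force: 45.0
```

>>> step_arm([
  {"dx":0,"dy":0,"dz":0.04,"rx":0,"ry":0,"rz":0,"claw":1},
  {"dx":0,"dy":0,"dz":0,"rx":0,"ry":0,"rz":0,"claw":1},
  {"dx":0,"dy":0,"dz":0,"rx":0,"ry":0,"rz":0,"claw":1},
])

```text
time_s: 16.1
ee_pos: [0.6154, -0.2825, 0.1216]
eef_rot: [3.142, 0.0, 1.882]
force: [-1.6, 0.5, -1.1]
grip_width: 0.0334
grip_force: 45.0
```

>>> step_arm([
  {"dx":0,"dy":-0.01,"dz":0.02,"rx":0,"ry":0,"rz":0,"claw":1},
  {"dx":0,"dy":0,"dz":0.03,"rx":0,"ry":0,"rz":0,"claw":1},
  {"dx":0,"dy":0,"dz":0,"rx":0,"ry":0,"rz":0,"claw":1},
  {"dx":0,"dy":0,"dz":0,"rx":0,"ry":0,"rz":0,"claw":1},
])

```text
time_s: 16.5
ee_pos: [0.6147, -0.2827, 0.1168]
eef_rot: [3.141, 0.0, 1.882]
force: [2.2, 1.8, 3.1]
grip_width: 0.0334
grip_force: 45.0
```

```bash
cat > m.py <<'E'
from h import *
from scipy.optimize import least_squares as ls
togo([.615,-.2825,.098])
for n in("top","side"):
    c=viewer.camera(n); p=pts(c).reshape(-1,3); save(c,"last_"+n+".png")
    d=np.hypot(p[:,0]-.615,p[:,1]+.282)
    r=p[(d<.06)&(d>.036)&(p[:,2]>.03)&(p[:,2]<.075)]; 
    h,e=np.histogram(r[:,2],bins=np.arange(.03,.078,.003)); print(n,"ring z",dict(zip((e*1000).round().astype(int).tolist(),h.tolist())))
    b=p[(d<.045)&(p[:,2]>.08)&(p[:,2]<.125)]
    if len(b)>30: print(n,"bulb",ls(lambda q:np.linalg.norm(b-q,axis=1)-.04,[.615,-.282,.085],loss="soft_l1",f_scale=.002).x.round(4),len(b))
E
python3 m.py
```

```text
at [ 0.6147 -0.2827  0.1168] rpy [1.7996e+02 2.0000e-02 1.0785e+02] F [2.2 1.8 3.1] w 0.0334 gf 45.0 t 16.5
tool shift /0.1: [0.001 0.003 0.188]
top ring z {30: 0, 33: 0, 36: 0, 39: 0, 42: 0, 45: 0, 48: 6, 51: 28, 54: 31, 57: 62, 60: 58, 63: 12, 66: 0, 69: 0, 72: 0}
top bulb [ 0.6157 -0.2826  0.0853] 220
side ring z {30: 1, 33: 2, 36: 3, 39: 0, 42: 0, 45: 3, 48: 9, 51: 25, 54: 24, 57: 44, 60: 29, 63: 1, 66: 6, 69: 4, 72: 12}
side bulb [ 0.6119 -0.2814  0.0846] 215
```

>>> step_arm([
  {"dx":0,"dy":0,"dz":0.03,"rx":0,"ry":0,"rz":0,"claw":1},
  {"dx":0,"dy":0,"dz":0.03,"rx":0,"ry":0,"rz":0,"claw":1},
  {"dx":0,"dy":0,"dz":0.03,"rx":0,"ry":0,"rz":0,"claw":1},
  {"dx":0,"dy":0,"dz":0.03,"rx":0,"ry":0,"rz":0,"claw":1},
  {"dx":0,"dy":0,"dz":0.03,"rx":0,"ry":0,"rz":0,"claw":1},
  {"dx":0,"dy":0,"dz":0,"rx":0,"ry":0,"rz":0,"claw":1},
  {"dx":0,"dy":0,"dz":0,"rx":0,"ry":0,"rz":0,"claw":1},
])

```text
time_s: 17.3
ee_pos: [0.6147, -0.2828, 0.1016]
eef_rot: [3.141, 0.0, 1.882]
force: [2.7, 1.5, 7.5]
grip_width: 0.0331
grip_force: 45.0
```

>>> step_arm([
  {"dx":0,"dy":0,"dz":0.02,"rx":0,"ry":0,"rz":0,"claw":1},
  {"dx":0,"dy":0,"dz":0.02,"rx":0,"ry":0,"rz":0,"claw":1},
  {"dx":0,"dy":0,"dz":0,"rx":0,"ry":0,"rz":0,"claw":1},
  {"dx":0,"dy":0,"dz":0,"rx":0,"ry":0,"rz":0,"claw":1},
])

```text
time_s: 17.7
ee_pos: [0.6147, -0.2829, 0.0978]
eef_rot: [3.141, 0.001, 1.882]
force: [1.4, 1.6, 8.5]
grip_width: 0.0328
grip_force: 45.0
```

```bash
python3 m.py
```

```text
at [ 0.6147 -0.2829  0.0978] rpy [1.7996e+02 4.0000e-02 1.0785e+02] F [1.4 1.6 8.5] w 0.0328 gf 45.0 t 17.7
tool shift /0.1: [ 0.003  0.004 -0.002]
top ring z {30: 9, 33: 27, 36: 27, 39: 75, 42: 44, 45: 5, 48: 1, 51: 0, 54: 0, 57: 2, 60: 2, 63: 4, 66: 4, 69: 12, 72: 7}
top bulb [ 0.6155 -0.2828  0.0666] 151
side ring z {30: 17, 33: 17, 36: 31, 39: 56, 42: 9, 45: 5, 48: 4, 51: 11, 54: 6, 57: 10, 60: 8, 63: 15, 66: 13, 69: 8, 72: 16}
side bulb [ 0.6094 -0.285   0.0711] 164
```

>>> step_arm([
  {"dx":0,"dy":0,"dz":0.02,"rx":0,"ry":0,"rz":0,"claw":1},
  {"dx":0,"dy":0,"dz":0,"rx":0,"ry":0,"rz":0,"claw":1},
  {"dx":0,"dy":0,"dz":0,"rx":0,"ry":0,"rz":0,"claw":1},
  {"dx":0,"dy":0,"dz":0,"rx":0,"ry":0,"rz":0,"claw":1},
])

```text
time_s: 18.2
ee_pos: [0.6148, -0.2829, 0.0961]
eef_rot: [3.141, 0.001, 1.882]
force: [1.6, 1.5, 8.2]
grip_width: 0.0329
grip_force: 45.0
```

>>> step_arm([
  {"dx":0,"dy":0,"dz":0.02,"rx":0,"ry":0,"rz":0,"claw":1},
  {"dx":0,"dy":0,"dz":0,"rx":0,"ry":0,"rz":0,"claw":1},
  {"dx":0,"dy":0,"dz":0,"rx":0,"ry":0,"rz":0,"claw":1},
  {"dx":0,"dy":0,"dz":0,"rx":0,"ry":0,"rz":0,"claw":1},
])

```text
time_s: 18.6
ee_pos: [0.6154, -0.2834, 0.0959]
eef_rot: [3.139, 0.003, 1.882]
force: [-0.5, 2.9, 19.5]
grip_width: 0.033
grip_force: 45.0
```

```bash
python3 m.py; python3 - <<'E'
import cv2
t=cv2.imread("pics/last_top.png")[110:220,340:470]; s=cv2.imread("pics/last_side.png")[80:190,310:440]
import numpy as np; cv2.imwrite("pics/z6.png",cv2.resize(np.hstack([t,s]),None,fx=3,fy=3,interpolation=2))
E
```

```text
at [ 0.6154 -0.2834  0.0959] rpy [1.7985e+02 1.7000e-01 1.0785e+02] F [-0.5  2.9 19.5] w 0.033 gf 45.0 t 18.6
tool shift /0.1: [ 0.009 -0.001 -0.021]
top ring z {30: 22, 33: 22, 36: 57, 39: 68, 42: 16, 45: 0, 48: 0, 51: 0, 54: 1, 57: 1, 60: 1, 63: 5, 66: 10, 69: 9, 72: 13}
top bulb [ 0.6151 -0.2825  0.0646] 137
side ring z {30: 27, 33: 19, 36: 52, 39: 22, 42: 5, 45: 4, 48: 4, 51: 9, 54: 8, 57: 13, 60: 8, 63: 12, 66: 15, 69: 10, 72: 13}
side bulb [ 0.6106 -0.2872  0.0716] 153
```

View pics/z6.png

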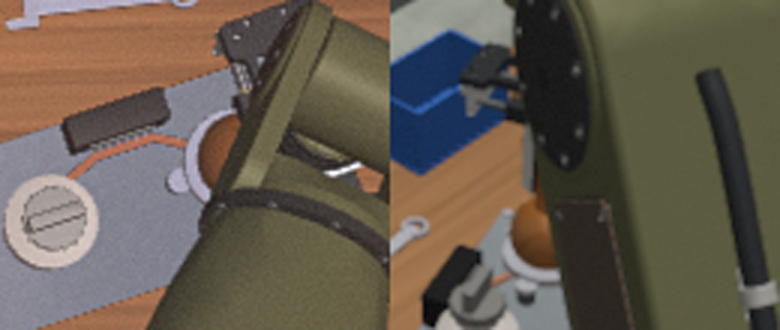

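The crops show the bulb seated in the ring at (215,155), the cap wing along the base's long side, and the fingers on the neck well above the ring. The force jumped to 19.5 N and the bulb is at z 0.065, so the ring is at its stop. I'll let it settle, then hand in.

>>> step_arm([
  {"dx":0,"dy":0,"dz":0,"rx":0,"ry":0,"rz":0,"claw":1},
  {"dx":0,"dy":0,"dz":0,"rx":0,"ry":0,"rz":0,"claw":1},
  {"dx":0,"dy":0,"dz":0,"rx":0,"ry":0,"rz":0,"claw":1},
  {"dx":0,"dy":0,"dz":0,"rx":0,"ry":0,"rz":0,"claw":1},
])

```text
time_s: 19.1
ee_pos: [0.6154, -0.2834, 0.0959]
eef_rot: [3.139, 0.003, 1.882]
force: [-1.2, 2.6, 19.7]
grip_width: 0.0327
grip_force: 45.0
```

```bash
python3 -c "
from h import *
togo([.615,-.2825,.096]); print(hand_in())"
```

```text
at [ 0.6154 -0.2834  0.0959] rpy [1.7985e+02 1.7000e-01 1.0784e+02] F [-1.2  2.6 19.7] w 0.0327 gf 45.0 t 19.1
tool shift /0.1: [ 0.009 -0.001 -0.001]
the job is handed in; nothing more can be done
None
```

I handed the job in at 19.1 s, with the vent cap turned open to its stop and the large flask held upright in the ring, pressed down to its stop with about 20 N; the hand-in returned no verdict.

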